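# Slide the loading board into its notches and press the lever

## Robot

A 6-joint arm with a two-finger parallel gripper is mounted at the origin on the work surface. World frame = base frame: x ahead of the robot, y to its left, z up, the work surface at z = 0. Lengths are in mm, angles in rad, forces in N, time in s.
With the tool pointing down it reaches from about 325 to 775 mm from the base axis. Payload 5.5 kg.
Tool frame: the origin (TCP) lies where the fingers leave the gripper's body, on its centre line; the fingertips stand 73 mm ahead of it and the grasp point (between the pads) lies 54 mm ahead of it (bot.pinch_z is the distance from the TCP to the grasp point, in mm); z points along the fingers, y is the line along which they close (so a half turn about z gives the same grasp; the last joint's range is limited). The gripper opens to 85 mm and grips with 20 to 120 N. Pads are 22 mm wide; open, the fingers measure 114 mm over their backs; the gripper's body (76 mm by 85 mm) begins 54 mm behind the grasp point. The pads swing forward as they close: fully open they stand 13 mm farther back than shut.
Start: joints at [-1.161, 0.091, 1.231, -0, 1.82, -0.057], TCP at [270.021, -535.823, 303.875] pointing down, gripper open.
Joint ranges: [-2.87, 2.87], [-0.86, 2.18], [0.17, 2.46], [-1.51, 4.65], [0.06, 2.69], [-2.65, 2.65]. Speed limits (rad/s): [2.57, 2.57, 3.01, 3.14, 3.14, 3.14].

## Interface

Orientations are given as a unit quaternion [w, x, y, z].
In Python, from bench import state, optics, ticket, nets, bot gives the robot as it stands.
- The arm moves only by the tool move_arm, never from a script. Its argument "rows" is a list of rows, each an object with "travel": the shift along the world's x, y, z as a fraction of full scale, a list of three; "rot": the turn, a rotation vector about the world's x, y, z as a fraction of full scale, a list of three; "claw": the finger opening in mm, from 0 to 85.4. In form: [{"travel": [tx, ty, tz], "rot": [rx, ry, rz], "claw": claw}, ...]. A call has 1 to 20 rows; each row is the pose to reach, as a shift and turn from the pose commanded when the call began, turning the shorter way round; what a row does not reach only later rows make up. Full scale, the value 1, is 0.2 m for a shift and 180 degrees for a turn. A row lasts 1/8 s, in which the tool goes at most 62.5 mm and 10.7 degrees, less where a joint would pass 70% of its speed; a pose out of reach is approached as far as the arm can. A call with a number of a shift or a turn outside -1 to 1 is refused whole. A call with a gripper value outside its range is refused whole. The fingers move at their own pace and stop on an object; "grip_force" is the grip in N (left out, the last holds). Time passes only in rows, so rows that repeat a pose let the fingers close. It gives the time, the measured TCP pose, the force, the opening and the grip force at its end, in the units of the state.
- state(): the state, without advancing time (a new reading comes with each control period).
- optics.grab_frame(name): name is "side" or "top" or "wrist"; returns the picture (384x512x3 uint8, blue, green, red); there is no depth.
- optics.calibration(name): a dict with "intrinsics" (3x3 intrinsics, pixels), "xyz" and "attitude" of the camera in the world. Camera axes: x right, y up, looking along -z (the intrinsics and any distortion apply to the point x, -y, -z); pixel columns grow to the right and rows downward; lengths in mm; the calibration is good to about 2 mm. A picture is of the moment at which its call begins: read the wrist's pose just before it. calibration takes no time and is no camera call; for the wrist camera it gives the pose at the moment of the call.
- ticket.sign_off(): hands the job in; it is judged then, once.
Trained networks look in the newest picture that a camera, given by its name, has taken for a name from the list of things; names that differ only in an ending like _2 or _b are one class to them, and where a whole thing is asked for, a point or a joint stands for the part that bears it (a point fixed in the world has none). Each returns a list of dicts, best first, with "score" (0 to 1); they miss things now and then, are a little off and sometimes report something else, mostly with a low value. They report only what shows in the picture. A call takes as long as a camera call.
- nets.spot_in(camera, query): "extent" ([left, top, width, height] in pixels, round what is visible of it).
- nets.masks_of(camera, query): "pixels" (384x512 bool, what is visible of it) and "extent" ([left, top, width, height] in pixels, round what is visible of it).
The state is a dict: "time": time; "q": joint angles; "qvel": joint speeds; "joint_torque": joint torques, N m; "tcp_pos": TCP position; "tcp_rot": TCP orientation; "force": force on the tool from outside, world axes, zero at the start; "torque": the same for the moment, N m; "grip_width": finger opening in mm; "gripper_force": force on a finger pad.
Only numpy, scipy, OpenCV 4.12 (cv2) and the standard library are available. Lean on these libraries where they do the work, as an engineer would, in place of code of your own. Each camera call takes 0.05 s, during which the arm holds its last target. There are 200 camera calls.

## Task

Push the walnut loading board along the press's rails, towards the press head, until it drops into its locating notches and lies flat on the rails; slide it, do not lift it off the rails. Then press the spring-loaded lever all the way down to its stop and finish while still holding it down with the fingers. Leave the ring, the drum and the mallet where they are.

Things in the scene. Friction and masses are not known exactly. Their poses are not given: they have to be found in the camera images.
- press: Fixed grey cast-iron hand press, base plate 180 x 360 mm. Origin: on the work surface under the middle of the board's seated place; z up, +y along the rails in the push direction. Rails: y -225 to +120 mm, 20 mm wide, centred on x +-32 mm, tops 45 mm up; guide lips outside them (|x| 41.5 to 47.5) rise to 52 mm. Each rail has notches 20 mm long, 10 mm deep at y -55 and +55.
- rail_entry (a point): Midway between the rails' rear (-y) ends, at rail-top height: 225 mm short of the middle of the seated place, 135 mm short of the seated board's rear end face. Between the rails is open down to the 14 mm thick base plate.
- head (a point): Top middle of the press head over the rails, 250 mm up, at x 0, y 60 mm of the press. In the press's frame the head spans x -35 to 115, y 30 to 90 mm, 165 to 250 mm up; column x 65 to 115, y 25 to 95 mm. The 18 mm round ram stands out to 285 mm above; its lower face is 119 mm up, going down to 89 mm as the lever reaches its stop.
- board: Loose walnut board, 0.25 to 0.5 kg, 80 (x) x 180 (y) mm, axes as the press's. Origin: centre of the plane under its two 16 mm wide cross cleats (y +-55 mm, 8 mm tall); plate z 8 to 20. Starts riding: origin 45 mm up, 60 to 90 mm short (-y). Seated: origin 37 mm up at the press's x, y 0 (2 mm play), plate flat on the rails; the notches then block further pushing. Too fast can carry it past.
- board_rear (a point): Middle of the board's rear (-y) end face, to be pushed from behind: 80 mm wide, 26 mm tall (z 8 to 34 mm of the board), the plate's end and a cross strip 12 mm thick flush with it. 90 mm behind the board's origin, 21 mm above it. Friction on a finger that pushes hard may hold this end up until the finger backs off.
- ferrule_top (a point): Top of the white nylon ferrule (14 mm diameter) in its 28 mm aluminium nest, both fixed to the board at y +60 mm; 50 mm above the board's origin: 95 mm up while riding, 87 mm seated. Under the ram when seated. A ferrule that rides high blocks the ram and so the lever.
- lever (a joint): Spring-loaded press lever, hinged at the press's x 0, y 60 mm, 225 mm up, reaching towards the press's +y. 0 = up (rising 0.40 rad above level), grows as its end is pressed down, stop at 0.55 rad (0.15 rad below level). Springs back when let go; needs about 2 N on the pad to start and 8 N at the stop.
- lever_pad (a point): Top middle of the black pad on the lever's end, 145 mm from the hinge; the pad is 36 mm wide (press's x) and 70 mm long, 10 mm thick. Moves with the lever: about 287 mm above the work surface when up, about 208 mm at the stop; pressed from above.
- clamp_ring: Bystander: walnut ring, 60 mm across, 24 mm bore, 22 mm tall; origin centre of its underside.
- drum: Bystander: aluminium sanding drum standing upright, 38 mm diameter, 50 mm tall; origin centre of its underside.
- mallet: Bystander: lying mallet, rubber head 52 mm diameter and 85 mm long, wooden handle 220 mm along its -x; origin under the middle of the head.

How it is judged (in metres and radians):
On the way:
1. the board has dropped into its notches, lying flat, with the lever still up (z of board in the frame of press below 0.0395 m and y of board in the frame of press between -0.005 and 0.005 m and angle between the y axis of board and the y axis of press, either way round below 0.05 rad and angle between board's own z axis and vertical below 0.03 rad and value of joint lever below 0.15 rad), for 0.2 s.
At the end, for the whole second after the job is handed in: The board lies seated (origin below 39.5 mm, within 5 mm of its place along the rails, square within 0.05 rad, level within 0.03 rad), the lever is at its stop (above 0.49 of 0.55 rad) and the fingers are holding it down with more than 2 N (z of board in the frame of press below 0.0395 m and y of board in the frame of press between -0.005 and 0.005 m and angle between the y axis of board and the y axis of press, either way round below 0.05 rad and angle between board's own z axis and vertical below 0.03 rad and value of joint lever above 0.49 rad and contact force between the fingers and press above 2 N); the arm keeps its last pose, push and grip.
It fails at once if the board is lifted off the rails (z of board in the frame of press above 0.06 m or angle between board's own z axis and vertical above 0.25 rad).
It fails at once if the ring is moved (distance of clamp_ring from where it was at the start of the episode above 0.025 m).
It fails at once if the drum is moved (distance of drum from where it was at the start of the episode above 0.025 m).
It fails at once if the mallet is moved (distance of mallet from where it was at the start of the episode above 0.025 m).
It also fails if it takes over 51 s, if anything falls off the work surface, if the arm or the gripper's body presses on something with over 40 N, if the wrist force passes 120 N, or if a joint passes its speed limit or range.

## Working session

There is one attempt and no reset: what is moved stays moved. The work goes in short steps, Python scripts to look and compute and a tool call to move; the robot and the scene stay as the last step left them, time stands still between calls to the robot, and variables do not carry over. Pictures are saved under pics/ and viewed, at most 10 in all, crops included, and the job is handed in when it is done.

Besides the shell and the picture viewer there is one more tool, called after "Request:" as name(argument=value, ...), one argument or row to a line, values as JSON. move_arm: Moves the arm, as the interface text tells. Its arguments: {"type":"object","properties":{"rows":{"type":"array"},"grip_force":{"type":"number"}},"required":["rows"]}

```bash
mkdir -p pics; cat > h.py <<'E'
import numpy as np, cv2
from scipy.spatial.transform import Rotation as R
from bench import state, optics, ticket, nets, bot
def cal(n):
    c=optics.calibration(n); a=np.array(c["attitude"],float)
    Rm=a if a.shape==(3,3) else R.from_quat(a,scalar_first=True).as_matrix()
    return np.array(c["intrinsics"],float),np.array(c["xyz"],float),Rm,c
def proj(n,P,C=None):
    K,t,Rm,_=C or cal(n); p=(np.atleast_2d(P)-t)@Rm
    p=p*[1,-1,-1]; u=p@K.T; return u[:,:2]/u[:,2:]
def back(n,uv,z,C=None):
    K,t,Rm,_=C or cal(n); d=np.linalg.inv(K)@[uv[0],uv[1],1]; d=Rm@(d*[1,-1,-1])
    return t+d*(z-t[2])/d[2]
E
python3 - <<'E'
from h import *
for n in ("side","top"):
    cv2.imwrite(f"pics/{n}0.png",optics.grab_frame(n))
    c=optics.calibration(n); print(n,c)
    for q in ("press","board","lever_pad","ferrule_top","clamp_ring","drum","mallet"):
        print(q,[(round(d["score"],2),np.round(d["extent"]).tolist()) for d in nets.spot_in(n,q)[:2]])
print(state()["tcp_rot"],state()["time"])
E
```

```text
side {'intrinsics': array([[351.28712727,   0.        , 257.42646076],
       [  0.        , 351.28712727, 189.54953749],
       [  0.        ,   0.        ,   1.        ]]), 'xyz': array([ 524.70281835, -675.31620532,  662.99937603]), 'attitude': array([ 0.89528479,  0.44418105, -0.01855968, -0.02870317])}
press [(0.56, [198.0, 106.0, 94.0, 231.0])]
board [(0.88, [208.0, 226.0, 41.0, 67.0])]
lever_pad [(0.61, [226.0, 108.0, 12.0, 34.0])]
ferrule_top [(0.65, [212.0, 225.0, 37.0, 67.0])]
clamp_ring [(0.67, [173.0, 245.0, 30.0, 26.0])]
drum [(0.66, [187.0, 206.0, 15.0, 20.0])]
mallet [(0.73, [210.0, 226.0, 40.0, 68.0]), (0.71, [282.0, 229.0, 54.0, 93.0])]
top {'intrinsics': array([[399.29367225,   0.        , 247.48618306],
       [  0.        , 399.29367225, 188.3747249 ],
       [  0.        ,   0.        ,   1.        ]]), 'xyz': array([ 488.5990416 ,   -6.57155673, 1146.09137912]), 'attitude': array([-0.7010219 , -0.03125918,  0.02595171,  0.71198151])}
press [(0.85, [173.0, 160.0, 178.0, 76.0])]
board [(0.93, [266.0, 200.0, 72.0, 31.0])]
lever_pad [(0.93, [170.0, 208.0, 65.0, 12.0]), (0.58, [173.0, 163.0, 182.0, 75.0])]
ferrule_top [(0.63, [266.0, 199.0, 71.0, 34.0])]
clamp_ring [(0.68, [269.0, 240.0, 24.0, 25.0]), (0.48, [259.0, 140.0, 86.0, 30.0])]
drum [(0.6, [224.0, 246.0, 11.0, 14.0])]
mallet [(0.61, [256.0, 137.0, 88.0, 34.0]), (0.47, [173.0, 158.0, 179.0, 80.0])]
[-1.28552088e-05  9.72891164e-01  2.31263449e-01 -6.24393812e-06] 0.8
```

```bash
python3 - <<'E'
import cv2
a=cv2.imread("pics/top0.png")[120:290,150:380]; cv2.imwrite("pics/top0c.png",cv2.resize(a,(798,590),interpolation=cv2.INTER_CUBIC))
a=cv2.imread("pics/side0.png")[95:345,150:350]; cv2.imwrite("pics/side0c.png",cv2.resize(a,(480,600),interpolation=cv2.INTER_CUBIC))
E
```

```text
(no output)
```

View pics/top0c.png

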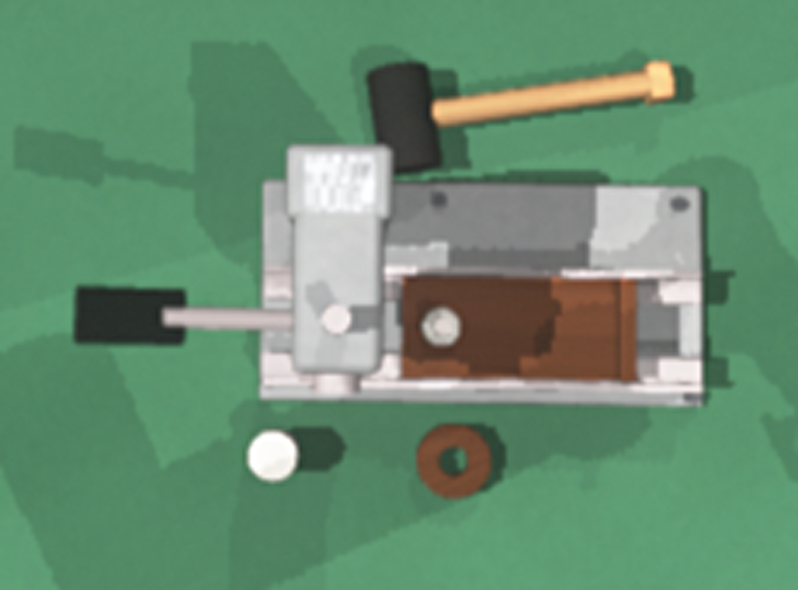

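View pics/side0c.png

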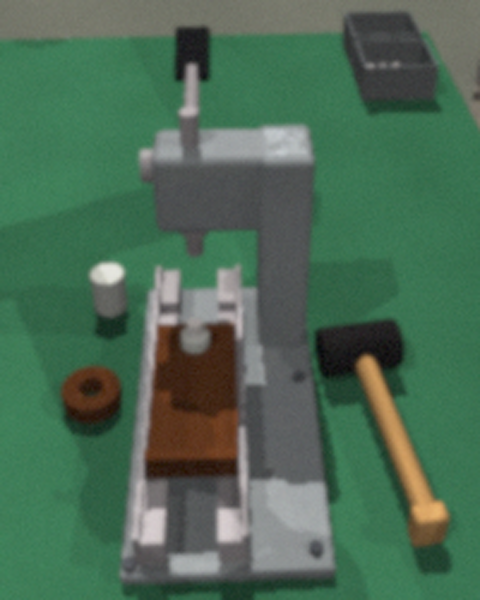

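Both views agree. The press's +y runs roughly along world +y (left in the top view) and its +x along world +x. In the top crop the ram top is at about (336,319), the pad at (75–185, 287–345) and the board's rear edge at column 636. The ring and drum stand on the -x side, and the mallet is on the +x side beside the column. Next I'll fit the press pose.

```bash
cat > fit.py <<'E'
from h import *
from scipy.optimize import least_squares
C=cal("top"); S=cal("side")
s=230/798; f=lambda u,v:(150+u*s,120+v*s)
g=lambda u,v:(150+u/2.4,95+v/2.4)
c4,s4=np.cos(.4),np.sin(.4)
T=[((0,60,285),f(336,319)),((-35,90,250),f(294,373)),((-35,30,250),f(380,373)),
 ((47.5,-225,52),f(703,271)),((-47.5,-225,52),f(703,388)),
 ((0,60+145*c4,287),f(130,316))]
def W(p,P): return R.from_euler("z",p[2]).apply(np.array(P,float))+[p[0],p[1],0]
def res(p): return np.concatenate([(proj("top",W(p,[P]),C)-uv).ravel() for P,uv in T])
r=least_squares(res,[480,0,0.]); p=r.x
print("press",p,np.round(r.fun,1))
D=[((-40,-90,34),f(636,382)),((40,-90,34),f(636,279)),((0,60,50),f(441,326)),((-40,90,20),f(403,379)),((40,90,20),f(404,278))]
rb=least_squares(lambda b:np.concatenate([(proj("top",W(p,[np.add(P,[b[0],b[1],45])]),C)-uv).ravel() for P,uv in D]),[0,-70])
print("board in press",rb.x,np.round(rb.fun,1))
np.save("press.npy",p)
b=rb.x
for n,P in dict(entry=(0,-225,45),head=(0,60,250),pad=(0,60+145*c4,287),padstop=(0,60+145*np.cos(.15),208),rear=(b[0],b[1]-90,66),seated_rear=(0,-90,58)).items(): print(n,np.round(W(p,P),1))
for n,C_ in(("top",C),("side",S)):
    im=cv2.imread(f"pics/{n}0.png"); im=cv2.resize(im,None,fx=3,fy=3,interpolation=cv2.INTER_CUBIC)
    def box(x0,x1,y0,y1,z,col):
        q=proj(n,W(p,[(x0,y0,z),(x1,y0,z),(x1,y1,z),(x0,y1,z)]),C_)
        cv2.polylines(im,[np.int32(q*3+1)],True,col,1)
    box(-35,115,30,90,250,(0,0,255));box(-41.5,-22,-225,120,45,(0,255,255));box(22,41.5,-225,120,45,(0,255,255))
    box(-40+b[0],40+b[0],b[1]-90,b[1]+90,65,(255,255,0));box(b[0]-40,b[0]+40,b[1]-90,b[1]-78,79,(255,0,255));box(65,115,25,95,250,(255,0,0))
    box(-18,18,60+145*c4-35*c4,60+145*c4+35*c4,287,(0,255,0))
    im=im[300:900,420:1100] if n=="top" else im[290:890,500:1000]
    cv2.imwrite(f"pics/ov_{n}.png",im)
for q in ("clamp_ring","drum"):
    e=nets.spot_in("top",q)[0]["extent"]; print(q,back("top",(e[0]+e[2]/2,e[1]+e[3]/2),22 if q[0]=="c" else 50,C))
E
python3 fit.py
```

```text
press [ 5.06472337e+02 -6.02075068e+01 -2.79958333e-02] [ 0.8 -0.3 -0.6  0.   1.5  0.4 -0.  -0.6  0.3  0.6 -1.9 -0.2]
board in press [ -1.84711948 -77.22427942] [ 0.3  0.2  0.2 -0.2  0.5  0.4 -0.5  0.1 -0.6 -0.5]
entry [ 500.2 -285.1   45. ]
head [ 5.082e+02 -2.000e-01  2.500e+02]
pad [511.9 133.3 287. ]
padstop [512.2 143.1 208. ]
rear [ 499.9 -227.3   66. ]
seated_rear [ 504.  -150.2   58. ]
clamp_ring [400.77993658 -88.95103956  22.        ]
drum [401.24250871  53.669518    50.        ]
```

```bash
python3 -c "
import cv2,numpy as np
a=cv2.imread('pics/ov_top.png');b=cv2.imread('pics/ov_side.png')
a=cv2.resize(a,(460,406));b=cv2.resize(b,(338,406))
cv2.imwrite('pics/ov.png',np.hstack([a,b]))"
```

```text
(no output)
```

View pics/ov.png

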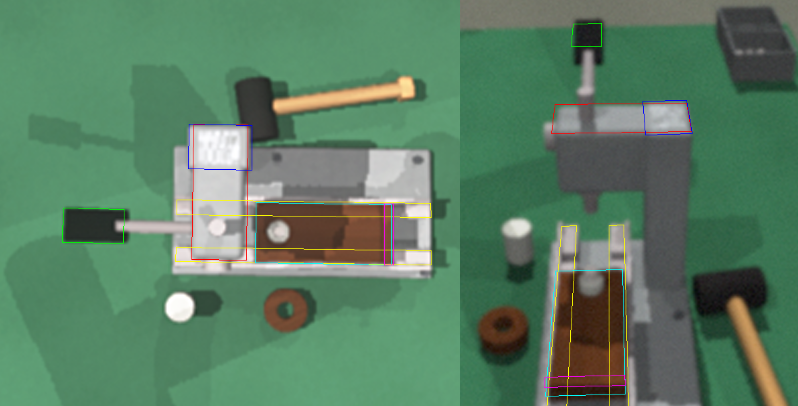

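Apart from about 5 mm of doubt at head height in the side view, the overlay matches the edges. I'll shut the fingers, turn so they close along the press's x, and go in behind the board.

Request:
move_arm(
  rows=[
    {"travel":[0.25,0.25,0],"rot":[0,0,0.05],"claw":0},
    {"travel":[0.5,0.5,0],"rot":[0,0,0.1],"claw":0},
    {"travel":[0.75,0.75,0],"rot":[0,0,0.16],"claw":0},
    {"travel":[1,1,0],"rot":[0,0,0.21],"claw":0},
    {"travel":[1,1,0],"rot":[0,0,0.27],"claw":0},
    {"travel":[1,1,0],"rot":[0,0,0.32],"claw":0},
    {"travel":[1,1,0],"rot":[0,0,0.343],"claw":0},
    {"travel":[1,1,0],"rot":[0,0,0.343],"claw":0},
  ],
  grip_force=80,
)

```text
time: 1.9
tcp_pos: [470.1, -335.7, 303.9]
tcp_rot: [0.0, 0.717, 0.698, -0.0]
force: [-0.6, -0.5, -0.4]
grip_width: 0.2
gripper_force: 0.0
```

Request:
move_arm(
  rows=[
    {"travel":[0.15,0.32,0],"rot":[0,0,0],"claw":0},
    {"travel":[0.15,0.32,-0.3],"rot":[0,0,0],"claw":0},
    {"travel":[0.15,0.32,-0.55],"rot":[0,0,0],"claw":0},
    {"travel":[0.15,0.32,-0.75],"rot":[0,0,0],"claw":0},
    {"travel":[0.15,0.32,-0.865],"rot":[0,0,0],"claw":0},
    {"travel":[0.15,0.32,-0.865],"rot":[0,0,0],"claw":0},
  ],
)

```text
time: 2.65
tcp_pos: [498.9, -271.3, 128.4]
tcp_rot: [-0.002, 0.717, 0.697, -0.001]
force: [-0.4, -0.2, -0.2]
grip_width: -0.1
gripper_force: 0.0
```

```bash
python3 - <<'E'
from h import *
im=optics.grab_frame("side"); a=im[190:340,170:320]; w=optics.grab_frame("wrist")
cv2.imwrite("pics/s1.png",np.hstack([cv2.resize(a,(384,384),interpolation=cv2.INTER_CUBIC),cv2.resize(w,(410,384))]))
E
```

```text
(no output)
```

View pics/s1.png

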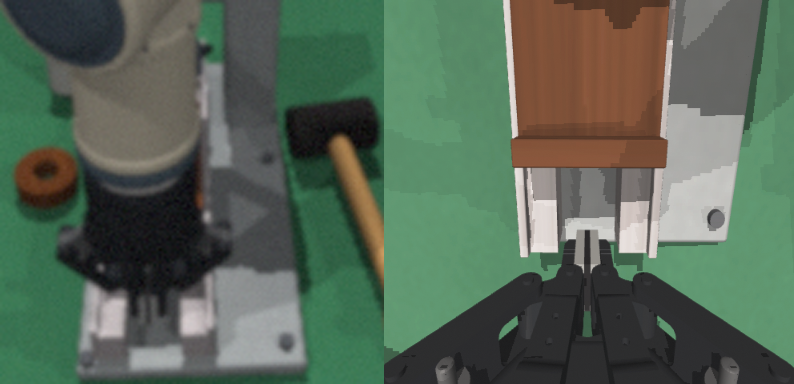

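The wrist view shows the shut fingers (column ~587) centred between the rails behind the board's rear strip. I'll advance slowly and feel for contact.

Request:
move_arm(
  rows=[
    {"travel":[0.0,0.03,0.01],"rot":[0,0,0],"claw":0},
    {"travel":[0.0,0.06,0.01],"rot":[0,0,0],"claw":0},
    {"travel":[0.0,0.09,0.01],"rot":[0,0,0],"claw":0},
    {"travel":[0.003,0.12,0.01],"rot":[0,0,0],"claw":0},
    {"travel":[0.004,0.13,0.01],"rot":[0,0,0],"claw":0},
    {"travel":[0.004,0.14,0.01],"rot":[0,0,0],"claw":0},
    {"travel":[0.004,0.15,0.01],"rot":[0,0,0],"claw":0},
    {"travel":[0.005,0.16,0.01],"rot":[0,0,0],"claw":0},
    {"travel":[0.005,0.17,0.01],"rot":[0,0,0],"claw":0},
    {"travel":[0.005,0.18,0.01],"rot":[0,0,0],"claw":0},
    {"travel":[0.006,0.19,0.01],"rot":[0,0,0],"claw":0},
    {"travel":[0.006,0.2,0.01],"rot":[0,0,0],"claw":0},
    {"travel":[0.006,0.21,0.01],"rot":[0,0,0],"claw":0},
    {"travel":[0.006,0.22,0.01],"rot":[0,0,0],"claw":0},
    {"travel":[0.007,0.23,0.01],"rot":[0,0,0],"claw":0},
    {"travel":[0.007,0.24,0.01],"rot":[0,0,0],"claw":0},
  ],
)

```text
time: 4.75
tcp_pos: [501.4, -223.7, 132.9]
tcp_rot: [0.0, 0.716, 0.698, -0.0]
force: [0.2, -2.7, -0.6]
grip_width: -0.2
gripper_force: 1.3
```

```bash
cat > chk.py <<'E'
from h import *
import sys
s=state(); print(s["time"],np.round(s["tcp_pos"],1),np.round(s["force"],1))
w=optics.grab_frame("wrist"); cv2.imwrite(f"pics/w{sys.argv[1]}.png",w)
C=cal("wrist"); p=np.load("press.npy"); Ri=R.from_euler("z",-p[2])
e=nets.masks_of("wrist","board")
t=optics.grab_frame("top"); cv2.imwrite(f"pics/t{sys.argv[1]}.png",t)
print([(round(d["score"],2),np.round(d["extent"]).tolist()) for d in nets.spot_in("top","board")[:1]], [(round(d["score"],2),np.round(d["extent"]).tolist()) for d in e[:1]])
for q,z in (("clamp_ring",22),("drum",50)):
    d=nets.spot_in("top",q)
    if d: x=d[0]["extent"]; print(q,np.round(back("top",(x[0]+x[2]/2,x[1]+x[3]/2),z),1))
E
python3 chk.py 1
```

```text
4.75 [ 501.4 -223.7  132.9] [ 0.2 -2.7 -0.6]
[(0.88, [260.0, 200.0, 70.0, 30.0])] [(0.89, [158.0, 0.0, 196.0, 242.0])]
clamp_ring [399.8 -82.5  22. ]
drum [405.2  55.5  50. ]
```

Contact at about 2.7 N, and the board is sliding. I'll push on 40 mm at 16 mm/s.

Request:
move_arm(
  rows=[
    {"travel":[0,0.01,-0.003],"rot":[0,0,0],"claw":0},
    {"travel":[0,0.02,-0.006],"rot":[0,0,0],"claw":0},
    {"travel":[0.001,0.03,-0.009],"rot":[0,0,0],"claw":0},
    {"travel":[0.001,0.04,-0.012],"rot":[0,0,0],"claw":0},
    {"travel":[0.001,0.05,-0.012],"rot":[0,0,0],"claw":0},
    {"travel":[0.002,0.06,-0.012],"rot":[0,0,0],"claw":0},
    {"travel":[0.002,0.07,-0.012],"rot":[0,0,0],"claw":0},
    {"travel":[0.002,0.08,-0.012],"rot":[0,0,0],"claw":0},
    {"travel":[0.003,0.09,-0.012],"rot":[0,0,0],"claw":0},
    {"travel":[0.003,0.1,-0.012],"rot":[0,0,0],"claw":0},
    {"travel":[0.003,0.11,-0.012],"rot":[0,0,0],"claw":0},
    {"travel":[0.003,0.12,-0.012],"rot":[0,0,0],"claw":0},
    {"travel":[0.004,0.13,-0.012],"rot":[0,0,0],"claw":0},
    {"travel":[0.004,0.14,-0.012],"rot":[0,0,0],"claw":0},
    {"travel":[0.004,0.15,-0.012],"rot":[0,0,0],"claw":0},
    {"travel":[0.005,0.16,-0.012],"rot":[0,0,0],"claw":0},
    {"travel":[0.005,0.17,-0.012],"rot":[0,0,0],"claw":0},
    {"travel":[0.005,0.18,-0.012],"rot":[0,0,0],"claw":0},
    {"travel":[0.006,0.19,-0.012],"rot":[0,0,0],"claw":0},
    {"travel":[0.006,0.2,-0.012],"rot":[0,0,0],"claw":0},
  ],
)

```text
time: 7.55
tcp_pos: [503.4, -185.4, 132.6]
tcp_rot: [0.003, 0.717, 0.697, -0.0]
force: [-0.3, -7.5, 5.6]
grip_width: 0.4
gripper_force: 3.6
```

```bash
python3 chk.py 2
```

```text
7.55 [ 503.4 -185.4  132.6] [-0.3 -7.5  5.6]
[(0.89, [259.0, 198.0, 50.0, 32.0])] [(0.64, [157.0, 0.0, 196.0, 241.0])]
clamp_ring [401.3 -90.8  22. ]
drum [404.5  55.3  50. ]
```

Request:
move_arm(
  rows=[
    {"travel":[0,0.007,0.003],"rot":[0,0,0],"claw":0},
    {"travel":[0,0.014,0.005],"rot":[0,0,0],"claw":0},
    {"travel":[0.001,0.021,0.005],"rot":[0,0,0],"claw":0},
    {"travel":[0.001,0.028,0.005],"rot":[0,0,0],"claw":0},
    {"travel":[0.001,0.035,0.005],"rot":[0,0,0],"claw":0},
    {"travel":[0.001,0.042,0.005],"rot":[0,0,0],"claw":0},
    {"travel":[0.001,0.049,0.005],"rot":[0,0,0],"claw":0},
    {"travel":[0.002,0.056,0.005],"rot":[0,0,0],"claw":0},
    {"travel":[0.002,0.063,0.005],"rot":[0,0,0],"claw":0},
    {"travel":[0.002,0.07,0.005],"rot":[0,0,0],"claw":0},
  ],
)

```text
time: 9.1
tcp_pos: [503.4, -170.5, 132.4]
tcp_rot: [0.001, 0.717, 0.698, -0.0]
force: [-0.5, -5.3, 4.3]
grip_width: 0.1
gripper_force: 2.9
```

```bash
python3 chk.py 3; python3 - <<'E'
import cv2,numpy as np
w=cv2.imread("pics/w3.png"); t=cv2.imread("pics/t3.png")[150:250,230:370]
cv2.imwrite("pics/c3.png",np.hstack([cv2.resize(w,(440,330)),cv2.resize(t,(360,330))]))
E
```

```text
9.1 [ 503.4 -170.5  132.4] [-0.5 -5.3  4.3]
[(0.92, [259.0, 199.0, 43.0, 29.0])] [(0.97, [156.0, 2.0, 200.0, 239.0])]
clamp_ring [396.6 -82.6  22. ]
drum [543.3 -35.9  50. ]
```

View pics/c3.png

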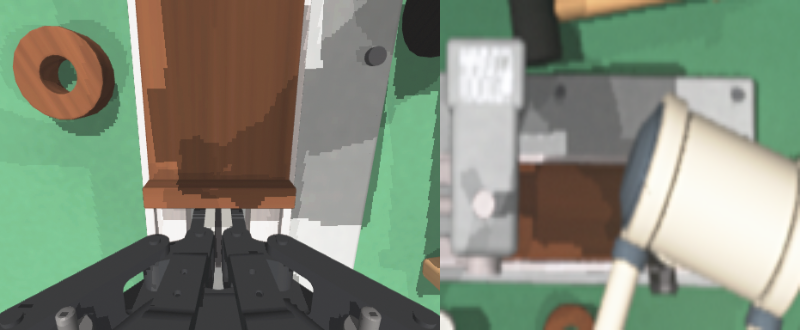

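The board is square between the lips with about 9 mm to go. From here I'll step 1 mm per row.

Request:
move_arm(
  rows=[
    {"travel":[0,0.005,0],"rot":[0,0,0],"claw":0},
    {"travel":[0,0.01,0],"rot":[0,0,0],"claw":0},
    {"travel":[0,0.015,0],"rot":[0,0,0],"claw":0},
    {"travel":[0.001,0.02,0],"rot":[0,0,0],"claw":0},
    {"travel":[0.001,0.025,0],"rot":[0,0,0],"claw":0},
    {"travel":[0.001,0.03,0],"rot":[0,0,0],"claw":0},
  ],
)

```text
time: 10.15
tcp_pos: [503.5, -164.5, 132.4]
tcp_rot: [0.001, 0.717, 0.698, -0.0]
force: [-0.4, -5.8, 4.5]
grip_width: -0.0
gripper_force: 2.9
```

Request:
move_arm(
  rows=[
    {"travel":[0,0.005,0],"rot":[0,0,0],"claw":0},
    {"travel":[0,0.01,0],"rot":[0,0,0],"claw":0},
    {"travel":[0,0.015,0],"rot":[0,0,0],"claw":0},
  ],
)

```text
time: 10.52
tcp_pos: [503.5, -161.5, 132.3]
tcp_rot: [0.001, 0.717, 0.698, -0.0]
force: [0.1, -6.1, 3.3]
grip_width: 0.1
gripper_force: 2.8
```

Request:
move_arm(
  rows=[
    {"travel":[0,0.005,0],"rot":[0,0,0],"claw":0},
    {"travel":[0,0.01,0],"rot":[0,0,0],"claw":0},
  ],
)

```text
time: 10.78
tcp_pos: [503.3, -159.1, 131.8]
tcp_rot: [0.0, 0.716, 0.698, -0.0]
force: [0.3, -4.6, 3.3]
grip_width: 0.2
gripper_force: 2.5
```

Request:
move_arm(
  rows=[
    {"travel":[0,0.005,0],"rot":[0,0,0],"claw":0},
    {"travel":[0,0.01,0],"rot":[0,0,0],"claw":0},
  ],
)

```text
time: 11.02
tcp_pos: [503.3, -157.1, 131.8]
tcp_rot: [0.001, 0.716, 0.698, -0.0]
force: [0.1, -5.3, 2.7]
grip_width: -0.1
gripper_force: 2.6
```

Request:
move_arm(
  rows=[
    {"travel":[0,0.005,0],"rot":[0,0,0],"claw":0},
    {"travel":[0,0.01,0],"rot":[0,0,0],"claw":0},
  ],
)

```text
time: 11.28
tcp_pos: [503.3, -156.3, 131.8]
tcp_rot: [0.002, 0.717, 0.697, -0.001]
force: [-0.1, -12.1, 1.2]
grip_width: -0.1
gripper_force: 5.8
```

```bash
python3 chk.py 4; python3 - <<'E'
from h import *
w=cv2.imread("pics/w4.png"); t=optics.grab_frame("side")[180:310,180:290]
cv2.imwrite("pics/c4.png",np.hstack([cv2.resize(w,(440,330)),cv2.resize(t,(280,330))]))
E
```

```text
11.275 [ 503.3 -156.3  131.8] [ -0.1 -12.1   1.2]
[(0.68, [259.0, 200.0, 36.0, 29.0])] [(0.92, [162.0, 3.0, 189.0, 235.0])]
clamp_ring [403.3 -77.4  22. ]
drum [404.5  56.4  50. ]
```

View pics/c4.png

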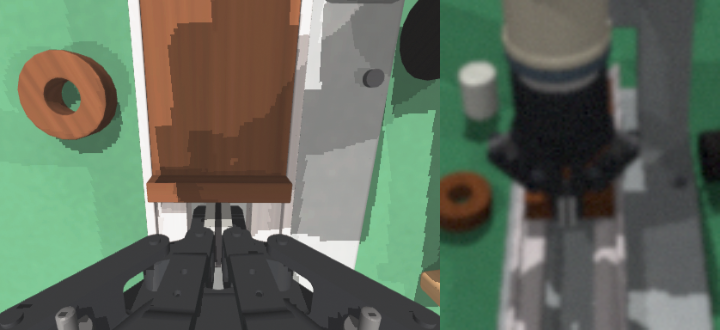

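The push force rose to 12 N. The rear strip looks narrower (~153 → 144 px), so the board has dropped and the notches are blocking it. I'll back off and check from above.

Request:
move_arm(
  rows=[
    {"travel":[0,-0.01,0],"rot":[0,0,0],"claw":0},
    {"travel":[0,-0.03,0],"rot":[0,0,0],"claw":0},
    {"travel":[0,-0.08,0],"rot":[0,0,0],"claw":0},
    {"travel":[0,-0.15,0],"rot":[0,0,0],"claw":0},
    {"travel":[0,-0.2,0.1],"rot":[0,0,0],"claw":0},
    {"travel":[0,-0.2,0.35],"rot":[0,0,0],"claw":0},
    {"travel":[0,-0.2,0.65],"rot":[0,0,0],"claw":0},
    {"travel":[0,-0.2,0.95],"rot":[0,0,0],"claw":0},
    {"travel":[0,-0.2,1],"rot":[0,0,0],"claw":0},
  ],
)

```text
time: 12.75
tcp_pos: [503.6, -195.6, 339.4]
tcp_rot: [0.005, 0.717, 0.698, 0.002]
force: [0.8, 0.2, 0.1]
grip_width: -0.0
gripper_force: 0.0
```

```bash
python3 chk.py 5; python3 - <<'E'
from h import *
w=cv2.imread("pics/w5.png"); C=cal("wrist"); p=np.load("press.npy")
W=lambda P:R.from_euler("z",p[2]).apply(np.array(P,float))+[p[0],p[1],0]
for z in (37,45):
    q=proj("wrist",W([(-40,-90,z+34),(40,-90,z+34),(40,-78,z+34),(-40,-78,z+34)]),C); print(z,np.round(q,1).tolist())
    cv2.polylines(w,[np.int32(q)],True,(0,255,255) if z==37 else (255,0,255),1)
s=optics.grab_frame("side")[150:350,170:320]
cv2.imwrite("pics/c5.png",np.hstack([cv2.resize(w,(512,384)),cv2.resize(s,(288,384))]))
E
```

```text
12.75 [ 503.6 -195.6  339.4] [0.8 0.2 0.1]
[(0.76, [236.0, 196.0, 68.0, 32.0])] [(0.79, [213.0, 1.0, 76.0, 120.0])]
clamp_ring [400.8 -90.3  22. ]
drum [404.2  51.9  50. ]
37 [[216.2, 129.6], [290.3, 129.7], [290.7, 118.3], [215.9, 118.2]]
45 [[215.3, 130.2], [291.2, 130.3], [291.6, 118.6], [214.9, 118.5]]
```

View pics/c5.png

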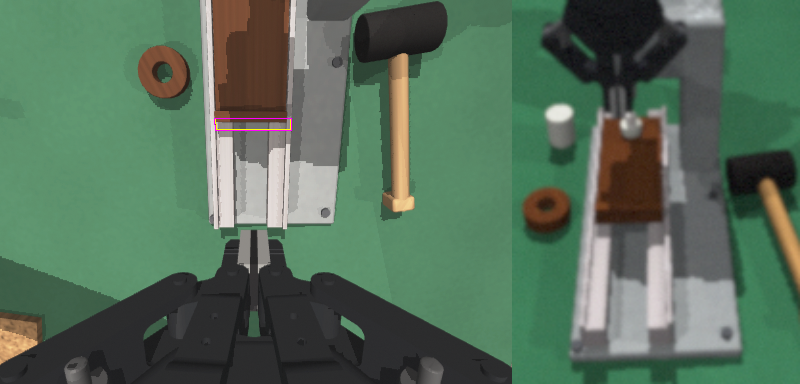

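```bash
python3 - <<'E'
from h import *
print(state()["tcp_pos"],state()["tcp_rot"])
w=optics.grab_frame("wrist"); C=cal("wrist"); p=np.load("press.npy")
W=lambda P:R.from_euler("z",p[2]).apply(np.array(P,float))+[p[0],p[1],0]
def P(*a): return np.round(proj("wrist",W(a),C),1).tolist()
print("rail ends",P((-22,-225,45),(22,-225,45),(-47.5,-225,52),(47.5,-225,52)))
print("rear seated bottom edge/top", P((-40,-90,71),(40,-90,71),(-40,-90,45),(40,-90,45)))
cv2.imwrite("pics/w6.png",w)
cv2.imwrite("pics/c6.png",cv2.resize(w[90:240,190:350],(640,600),interpolation=cv2.INTER_CUBIC))
E
```

```text
[ 502.9148127  -194.77517601  329.25257641] [-1.76172852e-03  7.16411280e-01  6.97675658e-01 -6.70835264e-04]
rail ends [[236.0, 234.1], [270.1, 234.1], [215.6, 236.4], [290.5, 236.5]]
rear seated bottom edge/top [[216.1, 129.6], [290.1, 129.7], [218.8, 127.6], [287.5, 127.7]]
```

View pics/c6.png

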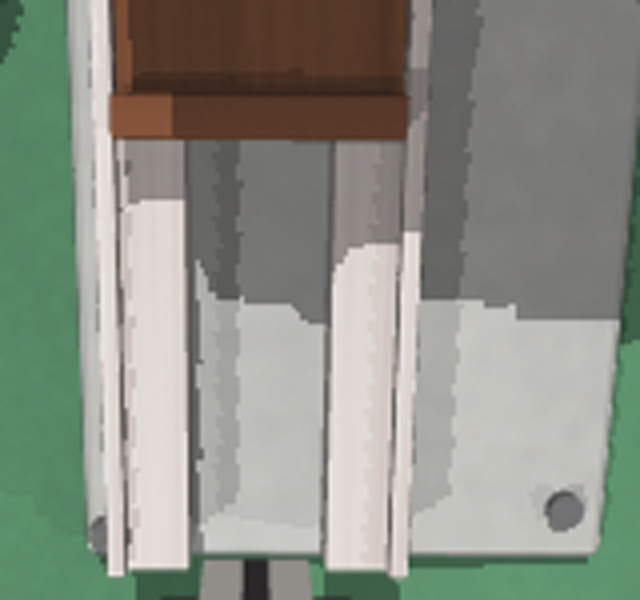

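The strip is 73.75 px wide against 74.1 predicted seated and 76 riding. Relative to the rail ends the board sits 2–3.5 mm forward, as expected when pushed to the notch wall. So it is seated. Next I'll go above the lever pad.

Request:
move_arm(
  rows=[
    {"travel":[0,0,0.2],"rot":[0,0,0],"claw":0},
    {"travel":[0,0,0.36],"rot":[0,0,0],"claw":0},
    {"travel":[0.0,0.2,0.36],"rot":[0,0,0],"claw":0},
    {"travel":[0.02,0.4,0.36],"rot":[0,0,0],"claw":0},
    {"travel":[0.03,0.6,0.36],"rot":[0,0,0],"claw":0},
    {"travel":[0.04,0.8,0.36],"rot":[0,0,0],"claw":0},
    {"travel":[0.045,1,0.36],"rot":[0,0,0],"claw":0},
    {"travel":[0.045,1,0.36],"rot":[0,0,0],"claw":0},
  ],
)

```text
time: 14.15
tcp_pos: [512.1, 7.4, 402.6]
tcp_rot: [-0.001, 0.715, 0.699, -0.0]
force: [-0.5, -0.9, -0.5]
grip_width: -0.2
gripper_force: 0.0
```

Request:
move_arm(
  rows=[
    {"travel":[0,0.2,0],"rot":[0,0,0],"claw":0},
    {"travel":[0,0.4,0],"rot":[0,0,0],"claw":0},
    {"travel":[0,0.6,0],"rot":[0,0,0],"claw":0},
    {"travel":[0,0.67,0],"rot":[0,0,0],"claw":0},
    {"travel":[0,0.67,0],"rot":[0,0,0],"claw":0},
    {"travel":[0,0.67,0],"rot":[0,0,0],"claw":0},
  ],
)

```text
time: 14.9
tcp_pos: [512.4, 137.9, 403.4]
tcp_rot: [0.0, 0.717, 0.697, -0.0]
force: [-0.8, 0.1, 0.6]
grip_width: 0.1
gripper_force: 0.0
```

```bash
python3 chk.py 7; python3 - <<'E'
from h import *
w=cv2.imread("pics/w7.png"); t=optics.grab_frame("side")[60:290,150:320]
print([(round(d["score"],2),np.round(d["extent"]).tolist()) for d in nets.spot_in("wrist","lever_pad")[:2]])
cv2.imwrite("pics/c7.png",np.hstack([cv2.resize(w,(512,384)),cv2.resize(t,(284,384))]))
E
```

```text
14.9 [512.4 137.9 403.4] [-0.8  0.1  0.6]
[] []
clamp_ring [401.4 -87.6  22. ]
drum [400.9  57.8  50. ]
[(0.75, [226.0, 177.0, 59.0, 64.0])]
```

View pics/c7.png

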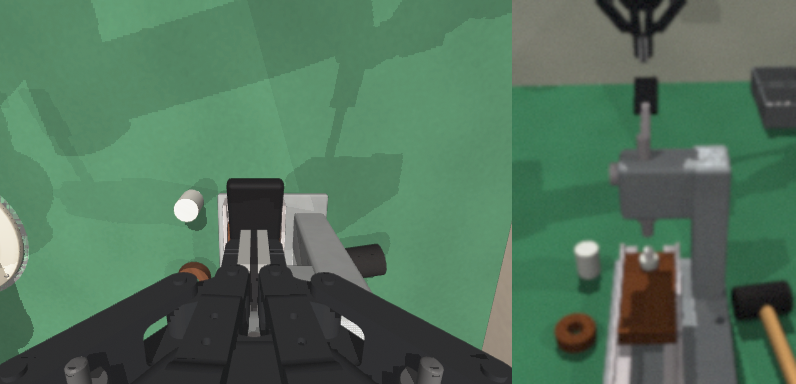

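The fingers are centred over the pad (finger column 254, pad 255), and the board looks flat under the ram. Now I'll press down gradually.

Request:
move_arm(
  rows=[
    {"travel":[0,0,-0.08],"rot":[0,0,0],"claw":0},
    {"travel":[0,0,-0.14],"rot":[0,0,0],"claw":0},
    {"travel":[0,0,-0.18],"rot":[0,0,0],"claw":0},
    {"travel":[0,0,-0.21],"rot":[0,0,0],"claw":0},
    {"travel":[0,0,-0.24],"rot":[0,0,0],"claw":0},
    {"travel":[0,0,-0.27],"rot":[0,0,0],"claw":0},
    {"travel":[0,0.005,-0.3],"rot":[0,0,0],"claw":0},
    {"travel":[0,0.01,-0.33],"rot":[0,0,0],"claw":0},
    {"travel":[0,0.015,-0.36],"rot":[0,0,0],"claw":0},
    {"travel":[0,0.02,-0.39],"rot":[0,0,0],"claw":0},
    {"travel":[0,0.025,-0.42],"rot":[0,0,0],"claw":0},
    {"travel":[0,0.03,-0.45],"rot":[0,0,0],"claw":0},
    {"travel":[0,0.03,-0.48],"rot":[0,0,0],"claw":0},
    {"travel":[0,0.03,-0.51],"rot":[0,0,0],"claw":0},
    {"travel":[0,0.03,-0.54],"rot":[0,0,0],"claw":0},
    {"travel":[0,0.03,-0.56],"rot":[0,0,0],"claw":0},
    {"travel":[0,0.03,-0.58],"rot":[0,0,0],"claw":0},
  ],
)

```text
time: 17.42
tcp_pos: [512.3, 145.7, 288.2]
tcp_rot: [0.0, 0.716, 0.698, 0.001]
force: [0.3, 3.5, 7.7]
grip_width: -0.0
gripper_force: 4.1
```

Request:
move_arm(
  rows=[
    {"travel":[0,0,-0.01],"rot":[0,0,0],"claw":0},
    {"travel":[0,0,-0.02],"rot":[0,0,0],"claw":0},
    {"travel":[0,0,-0.03],"rot":[0,0,0],"claw":0},
    {"travel":[0,0,-0.04],"rot":[0,0,0],"claw":0},
  ],
)

```text
time: 17.92
tcp_pos: [512.3, 145.2, 281.5]
tcp_rot: [0.001, 0.716, 0.698, 0.001]
force: [-2.6, 1.7, 17.3]
grip_width: -0.2
gripper_force: 8.4
```

Request:
move_arm(
  rows=[
    {"travel":[0,0,-0.007],"rot":[0,0,0],"claw":0},
    {"travel":[0,0,-0.014],"rot":[0,0,0],"claw":0},
    {"travel":[0,0,-0.014],"rot":[0,0,0],"claw":0},
  ],
)

```text
time: 18.3
tcp_pos: [512.2, 145.2, 281.3]
tcp_rot: [0.002, 0.716, 0.698, 0.002]
force: [-5.6, 0.1, 20.9]
grip_width: 0.3
gripper_force: 10.3
```

Request:
move_arm(
  rows=[
    {"travel":[0,0,0],"rot":[0,0,0],"claw":0},
    {"travel":[0,0,0],"rot":[0,0,0],"claw":0},
    {"travel":[0,0,0],"rot":[0,0,0],"claw":0},
    {"travel":[0,0,0],"rot":[0,0,0],"claw":0},
  ],
)

```text
time: 18.8
tcp_pos: [512.2, 145.2, 281.3]
tcp_rot: [0.002, 0.716, 0.698, 0.002]
force: [-4.3, 0.4, 21.8]
grip_width: -0.1
gripper_force: 10.4
```

```bash
python3 - <<'E'
from h import *
t=optics.grab_frame("side")[60:310,150:320]; cv2.imwrite("pics/c8.png",cv2.resize(t,(408,600),interpolation=cv2.INTER_CUBIC))
E
```

```text
(no output)
```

View pics/c8.png

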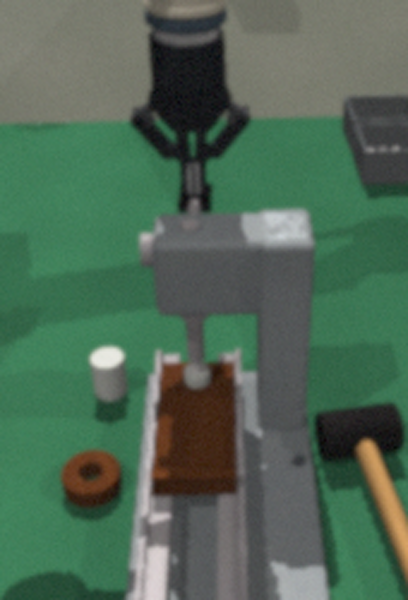

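The side view shows the lever down, the ram standing on the ferrule at about (196,370) and the board flat. The ring, drum and mallet have not been touched. The fingers hold a steady 21 N or so at the stop, with the fingertips at about 208 mm.

```bash
python3 -c "
from bench import ticket; print(ticket.sign_off())"
```

```text
the job is handed in; nothing more can be done
None
```

The board is seated in its notches, the lever is held at its stop with about 21 N on the fingers, the ring, drum and mallet were left alone, and the job is handed in; no verdict came back.

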